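# Scrub the cup and hold the drying box open

### The job

Scrub out the steel cup with the bottle brush: push the brush down to the bottom of the cup, pull it up at least half the cup's depth, push it down to the bottom again, then stand the brush back in its holder and let go of it. After that lift the self-closing lid of the drying box by its bar to 60 degrees from shut (give or take 5) and keep holding it there, still, so that I can set the cup inside: finish while holding the lid. Leave the cup standing where it is and do not disturb the caliper, the dial gauge or the nippers.

Things in the scene. Friction and masses are not known exactly. Their poses are not given: they have to be found in the camera images.
- bottle_brush: Loose bottle brush, about 60 g, 200 mm long, standing head down in its holder. Origin: centre of the lower end of the bristle head; z runs along the brush to the top of the handle. Head: stiff cylinder 27 mm across from z 0 to 60 mm; thin 6 mm wire to z 110; round wooden handle 16 mm across, z 118 to 195 mm (top at 200). Grip the handle from above, for instance at z 165 mm.
- brush_holder: Fixed steel tube on a round foot (76 mm across, 8 mm high) in which the brush stands. Origin: centre of the foot's underside on the bench; z up. Tube 48 mm outside, 42 mm inside, slightly flared mouth, rim at z 80 mm, inner floor at z 8 mm. Holder and cup may have changed places.
- cup: Loose straight-sided open steel cup, about 350 g, 72 mm outside (75 at the lip), 66 mm inside, 80 mm tall, inner floor at 5 mm, so 75 mm deep. Origin: centre of its underside; z up.
- dry_box: Fixed grey drying box, 190 mm deep (its x), 170 mm wide (its y), rim at 100 mm, with an aluminium lid hinged along the far (+x) rim: the hinge line runs along its y at x +95 mm, z 104 mm (box frame). Origin: centre of its underside on the bench; its front faces its own -x. Its parts include the lid.
- dry_lid (a joint): Angle of the box's lid, rad: 0 shut, grows as the front edge rises, stop at 1.4. 60 degrees = 1.047. A spring and its 300 g weight always pull it shut (about 2 N down at the bar); it falls shut if released.
- lid_bar (a point): Middle of the lid's grab bar: round steel, 10 mm thick, 120 mm long along the box's y, 41 mm clear gap to the lid's front edge. It moves with the lid: at lid angle a it lies 240 mm * cos(a) in front of the hinge (box -x) and 240 mm * sin(a) above it; shut, 104 mm above the bench. Gripped from above, one finger in front and one behind, it can turn between the pads.
- caliper: Loose caliper lying on the bench, 135 x 198 x 12 mm, bystander. Origin: centre of its underside.
- tension_gauge: Loose white dial gauge with a thin stem, 81 x 90 x 17 mm, bystander. Origin: centre of its underside.
- nippers: Loose nippers, 128 x 58 x 11 mm, bystander. Origin: centre of its underside.
Things that resemble listed ones, but are neither listed nor needed, are in the scene too. Of the things like the bottle_brush, leave any that is black or blue; of the rest the larger one is meant.

How it is judged:
By the outcome, as a careful person would: the job done as asked, in the order asked, and still so for the second after the job is handed in, while the arm keeps its last pose, push and grip.
It also fails if it takes over 58 s, if anything falls off the work surface, if the arm or the gripper's body presses on something with over 40 N, if the wrist force passes 120 N, or if a joint passes its speed limit or range.

### The arm

A 6-joint arm with a two-finger parallel gripper is mounted at the origin on a cart in front of the work surface, level with it; the furniture and walls round the work are solid. World frame = base frame: x ahead of the robot, y to its left, z up, the work surface at z = 0. Lengths are in m, angles in rad, forces in N, time in s.
With the tool pointing down it reaches from about 0.375 to 0.925 m from the base axis. Payload 5.7 kg.
Tool frame: the origin (TCP) lies midway between the tips of the shut fingers; the grasp point (between the pads) lies 19 mm behind it; z points along the fingers, y is the line along which they close (so a half turn about z gives the same grasp; the last joint's range is limited). The gripper opens to 88 mm and grips with 3 to 60 N. Pads are 20 mm wide; open, the fingers measure 115 mm over their backs; the gripper's body (75 mm by 178 mm) begins 61 mm behind the grasp point.
Start: joints at [1.038, 0.359, 1.51, -0, 1.272, -0.115], TCP at [0.243, 0.548, 0.223] pointing down, gripper open.
Joint ranges: [-2.97, 2.97], [-1.01, 2.36], [0.21, 2.38], [-0.96, 4.11], [0.2, 2.71], [-2.98, 2.98]. Speed limits (rad/s): [2.39, 2.39, 3.14, 3.14, 3.14, 3.14].

### API

Orientations are given as [roll, pitch, yaw] about the fixed x, y, z axes, in that order (R = Rz(yaw) Ry(pitch) Rx(roll)).
In Python, from cell import ctrl, kinematics, telemetry, grab_frame, finish_job, models gives the robot as it stands. Calls block until the motion is done:
- ctrl.reach(position, orientation): joint-space move of the TCP to a pose.
- ctrl.servo_line(position, speed=0.15, rot=None): straight line of the TCP; rot=None keeps the orientation; speed is the mean speed in m/s.
- ctrl.move_joints(angles): joint-space move.
- ctrl.set_gripper(opening, squeeze=None): finger opening in m; squeeze is the grip in N (None keeps the last); returns when the fingers have stopped.
- ctrl.wait(seconds).
- kinematics.ik(position, orientation): joint angles nearest the present ones, or None.
- telemetry.get_obs(): the state.
- grab_frame(name): name is "scene" or "top" or "wrist"; returns a dict with "img" (420x560x3 uint8, red, green, blue), "camera_matrix" (3x3 intrinsics, pixels), "extrinsics" (4x4, takes a point from camera to world coordinates); the wrist camera has in their place "hand_eye" (4x4, takes a point from camera to tool coordinates, whose origin is the TCP and whose axes are the flange's). Camera axes: x right, y up, looking along -z (the intrinsics and any distortion apply to the point x, -y, -z); pixel columns grow to the right and rows downward; lengths in m; the calibration is good to about 2 mm. A picture is of the moment at which its call begins: read the wrist's pose just before it. There is no depth.
A pose or a line that the arm cannot do raises ctrl.PlanningError and nothing moves.
- finish_job(): hands the job in; it is judged then, once.
Trained networks look in the newest picture that a camera, given by its name, has taken for a name from the list of things; names that differ only in an ending like _2 or _b are one class to them, and where a whole thing is asked for, a point or a joint stands for the part that bears it (a point fixed in the world has none). Each returns a list of dicts, best first, with "conf" (0 to 1); they miss things now and then, are a little off and sometimes report something else, mostly with a low value. They report only what shows in the picture. A call takes as long as a camera call. They do not tell look-alikes from the thing itself.
- models.spot_in(thing, camera): "extent" ([centre column, centre row, width, height] in pixels, round what is visible of it).
- models.mark_of(thing, camera): "xy" ([column, row] in pixels: a listed point, or the origin of a listed thing).
The state is a dict: "time": time; "joints": joint angles; "dq": joint speeds; "tau": joint torques, N m; "ee_pos": TCP position; "eef_rot": TCP orientation; "force": force on the tool from outside, world axes, zero at the start; "torque": the same for the moment, N m; "finger_gap": finger opening in m; "finger_force": force on a finger pad.
Only numpy, scipy, OpenCV 4.12 (cv2) and the standard library are available. Lean on these libraries where they do the work, as an engineer would, in place of code of your own. Each camera call takes 0.05 s, during which the arm holds its last target. There are 200 camera calls.

## Working session

There is one attempt and no reset: what is moved stays moved. The work goes in short steps, each a Python script; the robot and the scene stay as the last script left them, time stands still between calls to the robot, and variables do not carry over. Pictures are saved under pics/ and viewed, at most 10 in all, crops included, and the job is handed in when it is done.

```bash
mkdir -p pics; ls; cat > h.py <<'E'
import numpy as np, cv2
from cell import ctrl, kinematics, telemetry, grab_frame, finish_job, models
def ray(f,px,T=None):
    E=np.array(f["extrinsics"]) if T is None else T
    K=np.array(f["camera_matrix"]); d=np.linalg.inv(K)@[px[0],px[1],1]
    d=np.array([d[0],-d[1],-d[2]]); return E[:3,3],E[:3,:3]@d
def at_z(f,px,z,T=None):
    o,d=ray(f,px,T); return o+d*(z-o[2])/d[2]
def proj(f,P,T=None):
    E=np.array(f["extrinsics"]) if T is None else T
    c=np.linalg.inv(E)@np.append(P,1); K=np.array(f["camera_matrix"]); p=K@[c[0],-c[1],-c[2]]; return p[:2]/p[2]
def save(f,n): cv2.imwrite("pics/"+n,cv2.cvtColor(f["img"],cv2.COLOR_RGB2BGR))
E
python3 - <<'E'
from h import *
np.set_printoptions(precision=3,suppress=True)
F={}
for c in("scene","top"):
    f=grab_frame(c);F[c]=f; save(f,c+"1.png"); print(c,[k for k in f],f["extrinsics"][:3,3] if hasattr(f["extrinsics"],'shape') else f["extrinsics"])
    for t in("bottle_brush","brush_holder","cup","dry_box","lid_bar","caliper","tension_gauge","nippers"):
        for m in models.mark_of(t,c)[:4]:
            print(t,np.round(m["xy"],1),round(m["conf"],2),at_z(f,m["xy"],{"lid_bar":.104,"bottle_brush":.008}.get(t,0)))
print(telemetry.get_obs())
im=np.hstack
E
```

```text
pics
scene ['img', 'camera_matrix', 'extrinsics'] [-0.3   -0.939  0.894]
bottle_brush [362.9 304.9] 0.77 [ 0.51  -0.368  0.008]
bottle_brush [289.8 288.4] 0.62 [ 0.417 -0.203  0.008]
bottle_brush [324.3 261.2] 0.53 [ 0.566 -0.184  0.008]
brush_holder [337.4 283.2] 0.68 [ 0.531 -0.264  0.   ]
cup [270.1 254.1] 0.62 [ 0.482 -0.053  0.   ]
dry_box [255.1 210.6] 0.86 [0.598 0.151 0.   ]
lid_bar [225.6 201.6] 0.68 [0.461 0.118 0.104]
caliper [337.7 245.6] 0.88 [ 0.656 -0.152  0.   ]
tension_gauge [214.9 253.2] 0.82 [ 0.368  0.054 -0.   ]
nippers [165.  202.1] 0.52 [0.41  0.386 0.   ]
top ['img', 'camera_matrix', 'extrinsics'] [0.211 0.01  1.654]
bottle_brush [344.  254.1] 0.69 [ 0.404 -0.214  0.008]
bottle_brush [360.9 221.4] 0.68 [ 0.511 -0.275  0.008]
bottle_brush [385.9 221.4] 0.5 [ 0.51  -0.357  0.008]
bottle_brush [330.  201.8] 0.48 [ 0.58  -0.175  0.008]
brush_holder [363.  220.7] 0.63 [ 0.515 -0.283  0.   ]
cup [232.  197.1] 0.71 [0.604 0.152 0.   ]
cup [290.5 229.3] 0.56 [ 0.491 -0.042  0.   ]
cup [359.3 220.3] 0.33 [ 0.517 -0.271  0.   ]
dry_box [232.6 197. ] 0.86 [0.604 0.15  0.   ]
lid_bar [240.3 235.4] 0.96 [0.457 0.117 0.104]
lid_bar [320.2 175.9] 0.23 [ 0.643 -0.137  0.104]
caliper [320.4 176.3] 0.91 [ 0.67  -0.147  0.   ]
tension_gauge [263.  262.7] 0.56 [0.382 0.051 0.   ]
nippers [158.2 252.7] 0.57 [0.421 0.394 0.   ]
{'time': 0.9, 'joints': array([ 1.038,  0.359,  1.51 ,  0.   ,  1.272, -0.115]), 'dq': array([ 0.   ,  0.001, -0.   ,  0.   ,  0.001,  0.001]), 'tau': array([ -0.001, -51.533, -27.113,   0.067,   0.025,   0.   ]), 'ee_pos': array([0.243, 0.548, 0.223]), 'eef_rot': array([-3.142, -0.   ,  2.724]), 'force': array([ 0.937, -0.026,  0.035]), 'torque': array([-0.023,  0.032, -0.008]), 'finger_force': 0.0, 'finger_gap': 0.08834227275994085}
```

View pics/scene1.png

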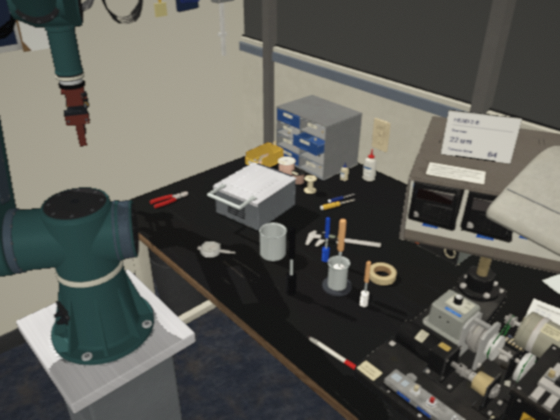

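View pics/top1.png

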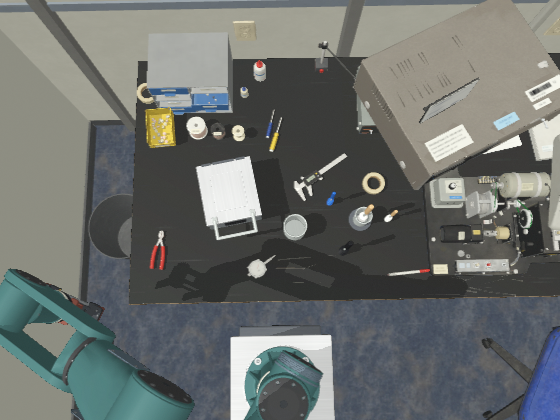

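The scene picture shows the big orange-handled brush in the holder at (338,283), the cup at (273,242) and the box with its bar at (228,205). The black (291,275), blue (326,240) and small white (366,284) brushes are decoys. Next I'll move above and look from close by.

```bash
cat >> h.py <<'E'
from scipy.spatial.transform import Rotation as Ro
np.set_printoptions(precision=3,suppress=True)
def wrist(n=None):
    o=telemetry.get_obs(); f=grab_frame("wrist"); T=np.eye(4)
    T[:3,:3]=Ro.from_euler("xyz",o["eef_rot"]).as_matrix(); T[:3,3]=o["ee_pos"]
    T=T@np.array(f["hand_eye"])
    if n: save(f,n)
    return f,T
E
python3 - <<'E'
from h import *
ctrl.reach([0.44,-0.20,0.40],[np.pi,0,1.3])
f,T=wrist("w1.png"); print(T, telemetry.get_obs()["time"])
for t,z in(("bottle_brush",.008),("brush_holder",0),("cup",0)):
    for m in models.mark_of(t,"wrist")[:4]: print(t,np.round(m["xy"],1),round(m["conf"],2),at_z(f,m["xy"],z,T))
    for m in models.spot_in(t,"wrist")[:4]: print(t,np.round(m["extent"],1),round(m["conf"],2))
E
```

```text
[[ 0.964  0.256  0.079  0.461]
 [-0.267  0.923  0.277 -0.123]
 [-0.002 -0.288  0.958  0.561]
 [ 0.     0.     0.     1.   ]] 3.75
bottle_brush [337.8 184.2] 0.86 [ 0.519 -0.27   0.008]
bottle_brush [344.8 234.1] 0.84 [ 0.511 -0.358  0.008]
bottle_brush [359.2 114.2] 0.84 [ 0.575 -0.172  0.008]
bottle_brush [261.4 163.5] 0.67 [ 0.409 -0.205  0.008]
bottle_brush [351.2 204.3  37.9  47.3] 0.89
bottle_brush [354.1 248.2  24.   35.1] 0.65
bottle_brush [257.6 178.2  23.4  40.2] 0.65
bottle_brush [370.5 113.3  33.3  12.2] 0.62
brush_holder [337.3 182.6] 0.86 [ 0.52 -0.27  0.  ]
brush_holder [338.8 186.   52.4  57.6] 0.81
cup [285.3  47.3] 0.93 [ 0.491 -0.051  0.   ]
cup [287.4  41.6  56.8  70.7] 0.77
cup [190.6   7.8  46.   13.3] 0.67
```

View pics/w1.png

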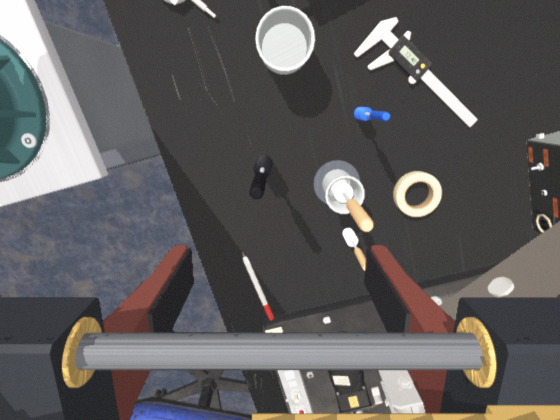

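The wrist view shows the brush in the holder at (339,186), with its handle running to a top at about (365,223), and the cup at (286,42). The brush may lean, so I'll measure that from the handle top.

```bash
python3 - <<'E'
from h import *
f,T=wrist(); g=grab_frame("top"); s=grab_frame("scene")
print("now",T[:3,3])
def tri(rs):
    A=0;b=0
    for o,d in rs:
        d=d/np.linalg.norm(d);P=np.eye(3)-np.outer(d,d);A=A+P;b=b+P@o
    return np.linalg.solve(A,b)
# orange handle mask
def hand(F,box):
    x0,y0,x1,y1=box; im=F["img"][y0:y1,x0:x1]; h=cv2.cvtColor(im,cv2.COLOR_RGB2HSV)
    m=(h[...,0]>8)&(h[...,0]<25)&(h[...,1]>100)&(h[...,2]>110)
    n,l,st,c=cv2.connectedComponentsWithStats(m.astype(np.uint8)); k=1+np.argmax(st[1:,4])
    v,u=np.nonzero(l==k); p=np.c_[u+x0,v+y0].astype(float); c=p.mean(0); a=np.linalg.svd(p-c,full_matrices=False)[2][0]; t=(p-c)@a
    return c,c+a*t.min(),c+a*t.max(),len(p)
R=[hand(f,(310,160,400,240)),hand(g,(350,195,382,232)),hand(s,(325,205,355,265))]
for r in R: print(*r)
print("centre",tri([ray(f,R[0][0],T),ray(g,R[1][0]),ray(s,R[2][0])]),tri([ray(f,R[0][0],T),ray(s,R[2][0])]))
top=lambda r:max(r[1:3],key=lambda q:q[1]); 
w_top=max(R[0][1:3],key=lambda q:q[1]); w_bot=min(R[0][1:3],key=lambda q:q[1])
s_top=min(R[2][1:3],key=lambda q:q[1]); s_bot=max(R[2][1:3],key=lambda q:q[1])
print("top",tri([ray(f,w_top,T),ray(s,s_top)]),at_z(f,w_top,.2,T),at_z(s,s_top,.2)); print("bot",tri([ray(f,w_bot,T),ray(s,s_bot)]),at_z(f,w_bot,.126,T))
# cup & holder from network boxes/marks
for c,F,TT in(("wrist",f,T),("top",g,None),("scene",s,None)):
    for t in("cup","brush_holder"):
        m=models.mark_of(t,c); e=models.spot_in(t,c)
        for q in m[:2]:print(c,t,q["conf"],at_z(F,q["xy"],0,TT))
E
```

```text
now [ 0.461 -0.124  0.561]Traceback (most recent call last):
  File "<stdin>", line 16, in <module>
  File "<stdin>", line 13, in hand
    return _wrapfunc(a, 'argmax', axis=axis, out=out, **kwds)
    return bound(*args, **kwds)
ValueError: attempt to get argmax of an empty sequence
```

```bash
python3 - <<'E'
from h import *
f,T=wrist(); g=grab_frame("top"); s=grab_frame("scene")
for F,n in((g,"top1"),(s,"scene1")): F["img"]=cv2.imread(f"pics/{n}.png")[...,::-1].copy()
def tri(rs):
    A=0;b=0
    for o,d in rs:
        d=d/np.linalg.norm(d);P=np.eye(3)-np.outer(d,d);A=A+P;b=b+P@o
    return np.linalg.solve(A,b)
def hand(F,box):
    x0,y0,x1,y1=box; im=F["img"][y0:y1,x0:x1]; h=cv2.cvtColor(im,cv2.COLOR_RGB2HSV)
    m=(h[...,0]>5)&(h[...,0]<25)&(h[...,1]>90)&(h[...,2]>90)
    n,l,st,c=cv2.connectedComponentsWithStats(m.astype(np.uint8)); k=1+np.argmax(st[1:,4])
    v,u=np.nonzero(l==k); p=np.c_[u+x0,v+y0].astype(float); c=p.mean(0); a=np.linalg.svd(p-c,full_matrices=False)[2][0]; t=(p-c)@a
    return c,c+a*t.min(),c+a*t.max(),len(p)
R=[hand(f,(310,160,400,240)),hand(g,(350,195,382,232)),hand(s,(325,205,355,265))]
for r in R: print(*r)
print("centre",tri([ray(f,R[0][0],T),ray(g,R[1][0]),ray(s,R[2][0])]),tri([ray(f,R[0][0],T),ray(s,R[2][0])]))
w_top=max(R[0][1:3],key=lambda q:q[1]); w_bot=min(R[0][1:3],key=lambda q:q[1])
s_top=min(R[2][1:3],key=lambda q:q[1]); s_bot=max(R[2][1:3],key=lambda q:q[1])
print("top",tri([ray(f,w_top,T),ray(s,s_top)]),at_z(f,w_top,.2,T),at_z(s,s_top,.2)); print("bot",tri([ray(f,w_bot,T),ray(s,s_bot)]),at_z(f,w_bot,.126,T))
for c,F,TT in(("wrist",f,T),("scene",s,None)):
    for t in("cup","brush_holder"):
        for q in models.mark_of(t,c)[:2]:print(c,t,q["conf"],at_z(F,q["xy"],0,TT))
E
```

```text
[357.439 212.258] [348.852 200.105] [369.651 229.54 ] 287
[368.432 209.045] [372.221 204.172] [365.222 213.173] 44
[341.252 233.957] [342.77  217.884] [339.654 250.873] 234
centre [ 0.519 -0.271  0.165] [ 0.519 -0.27   0.165]
top [ 0.519 -0.273  0.214] [ 0.521 -0.279  0.2  ] [ 0.536 -0.259  0.2  ]
bot [ 0.519 -0.27   0.114] [ 0.516 -0.264  0.126]
wrist cup 0.73 [ 0.493 -0.051  0.   ]
wrist cup 0.64 [ 0.519 -0.275  0.   ]
wrist brush_holder 0.83 [ 0.517 -0.269  0.   ]
scene cup 0.59 [ 0.49  -0.054  0.   ]
scene brush_holder 0.56 [ 0.517 -0.264  0.   ]
```

```bash
python3 - <<'E'
from h import *
ctrl.reach([0.519,-0.271,0.26],[np.pi,0,1.3])
ctrl.set_gripper(0.055)
ctrl.servo_line([0.519,-0.271,0.154],speed=0.12)
print(telemetry.get_obs()["force"])
ctrl.set_gripper(0.0,squeeze=25)
o=telemetry.get_obs();print(o["finger_gap"],o["finger_force"],o["force"])
ctrl.servo_line([0.519,-0.271,0.30],speed=0.15)
o=telemetry.get_obs();print(o["finger_gap"],o["force"],o["torque"],o["time"])
ctrl.servo_line([0.491,-0.052,0.30],speed=0.2)
f,T=wrist("w2.png")
for q in models.mark_of("cup","wrist")[:2]:print(q,at_z(f,q["xy"],0,T))
print("head bottom expected",proj(f,[0.491,-0.052,0.154],T),telemetry.get_obs()["time"])
E
```

```text
[-0.244 -1.377  0.593]
0.015397448904408311 25.000003490226845 [-0.079 -0.177  1.23 ]
0.015639860157242034 [-0.047 -0.685  0.507] [-0.045  0.072  0.014] 8.825
{'xy': [279.8, 161.7], 'conf': 0.73} [ 0.493 -0.049  0.   ]
head bottom expected [278.621 193.086] 10.175
```

View pics/w2.png

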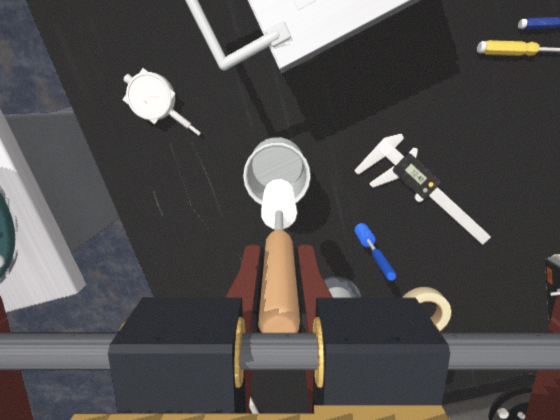

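The brush hangs straight, its head end at about (279,190) as projected, and the cup mouth is at (277,173). Scrub next.

```bash
cat >> h.py <<'E'
def press(xy,z0,zmin,lim=5,step=.002):
    """lower in small steps until the upward force grows by lim"""
    ctrl.servo_line([*xy,z0],speed=0.15); b=telemetry.get_obs()["force"][2]; z=z0
    while z>zmin:
        z-=step; ctrl.servo_line([*xy,z],speed=0.05)
        if telemetry.get_obs()["force"][2]-b>lim: break
    o=telemetry.get_obs(); print("press",z,o["ee_pos"],o["force"]-[0,0,b],o["finger_gap"],o["time"]); return z
E
python3 - <<'E'
from h import *
c=[0.492,-0.050]
ctrl.servo_line([*c,0.30])
press(c,0.157,0.143)
ctrl.servo_line([*c,0.151+0.055],speed=0.15)
z=press(c,0.155,0.143)
ctrl.servo_line([*c,0.30],speed=0.15)
f,T=wrist("w3.png")
ctrl.servo_line([0.518,-0.270,0.30],speed=0.2)
f,T=wrist("w4.png"); print("expected head",proj(f,[0.518,-0.27,0.30-z+0.005],T),telemetry.get_obs()["time"])
a=[cv2.resize(cv2.imread(f"pics/w{i}.png"),(400,300)) for i in(3,4)]; cv2.imwrite("pics/w34.png",np.hstack(a))
for q in models.mark_of("brush_holder","wrist")[:2]:print(q,at_z(f,q["xy"],0,T))
E
```

```text
press 0.149 [ 0.493 -0.05   0.151] [-2.646 -0.141 17.708] 0.015490994008041666 12.525
press 0.149 [ 0.493 -0.05   0.15 ] [-2.029  0.625 12.363] 0.015563715429378911 14.3
expected head [279.624 195.514] 16.8167
{'xy': [279.1, 164.4], 'conf': 0.77} [ 0.518 -0.268  0.   ]
```

View pics/w34.png

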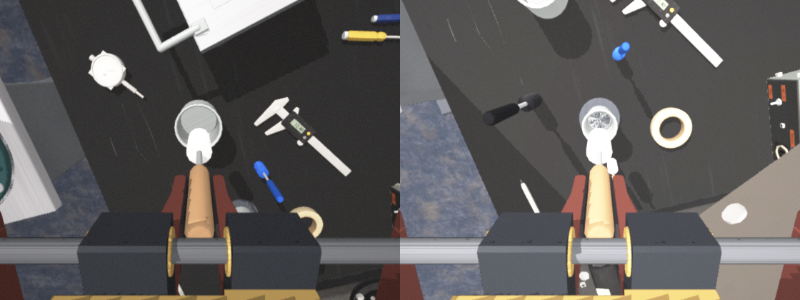

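Left half: the cup is still in place with the brush lifted clear. Right half: the head at about (600,145) lines up with the holder at (601,120). Insert and release.

```bash
python3 - <<'E'
from h import *
c=[0.518,-0.269]
ctrl.servo_line([*c,0.235],speed=0.15); print(telemetry.get_obs()["force"])
press(c,0.158,0.147,lim=3)
ctrl.set_gripper(0.05)
ctrl.wait(0.2)
ctrl.servo_line([*c,0.30],speed=0.15)
wrist("w5.png")
ctrl.reach([0.44,0.06,0.33],[np.pi,0,1.80])
f,T=wrist("w6.png"); print(telemetry.get_obs()["time"],telemetry.get_obs()["joints"])
for t,z in(("lid_bar",.104),("dry_box",0)):
    for q in models.mark_of(t,"wrist")[:2]:print(t,q,at_z(f,q["xy"],z,T))
a=[cv2.resize(cv2.imread(f"pics/w{i}.png"),(400,300)) for i in(5,6)]; cv2.imwrite("pics/w56.png",np.hstack(a))
E
```

```text
[ 0.173  0.192 -1.531]
press 0.152 [ 0.518 -0.269  0.153] [-0.893  0.72   9.11 ] 0.015927974640809448 18.8667
22.2917 [-0.022  0.038  1.659 -0.     1.444 -0.25 ]
lid_bar {'xy': [308.0, 115.1], 'conf': 0.59} [0.456 0.131 0.104]
```

View pics/w56.png

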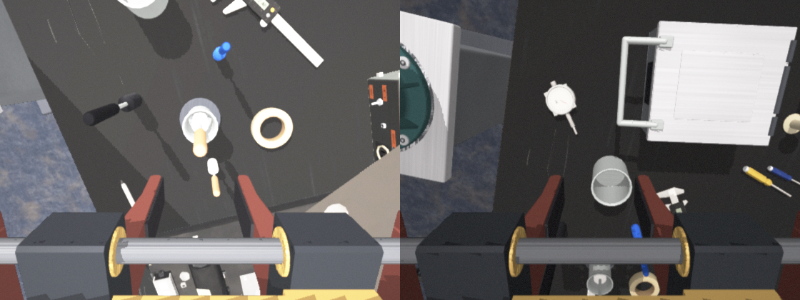

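The brush stands in its holder (left, head at about (200,115)). In the right half the bar runs from (625,40) to (619,124), which gives me its yaw.

```bash
python3 - <<'E'
from h import *
f,T=wrist()
a,b=[at_z(f,p,.107,T) for p in((316,56),(306,174))]
# lid rear/front edge ends (lid top z~.106): full-px near front corners / rear corners
fr=[at_z(f,p,.106,T) for p in((368,32),(352,196))]; re=[at_z(f,p,.106,T) for p in((555,37),(533,205))]
print(a,b,np.linalg.norm(a-b),"yaw bar",np.arctan2(*( (a-b)[[0,1]]*[-1,1])), "lid yaw",[np.arctan2(*(r-q)[[1,0]]) for q,r in zip(fr,re)],np.arctan2(-(fr[0]-fr[1])[0],(fr[0]-fr[1])[1]))
m=(a+b)/2; print("mid",m)
E
```

```text
[0.449 0.189 0.107] [0.469 0.069 0.107] 0.12153980699430612 yaw bar 0.16561103787578382 lid yaw [np.float64(0.202095523341375), np.float64(0.1755656788845724)] 0.19251716652917827
mid [0.459 0.129 0.107]
```

```bash
python3 - <<'E'
from h import *
y=0.19; u=np.array([np.cos(y),np.sin(y),0]); b=np.array([0.459,0.127,0.085]); R=[np.pi,0,y+np.pi/2]
ctrl.reach(b+[0,0,0.09],R)
ctrl.set_gripper(0.038)
ctrl.servo_line(b,speed=0.12); print(telemetry.get_obs()["force"])
ctrl.set_gripper(0.0,squeeze=25)
o=telemetry.get_obs(); print(o["finger_gap"],o["finger_force"],o["force"],o["ee_pos"],o["time"])
if o["finger_gap"]>0.007:
    for d in range(5,61,5):
        a=np.radians(d)
        ctrl.servo_line(b+0.24*(1-np.cos(a))*u+[0,0,0.24*np.sin(a)],speed=0.1)
        o=telemetry.get_obs(); print(d,o["force"],o["finger_gap"],o["ee_pos"])
        if np.abs(o["force"]).max()>25 or o["finger_gap"]<.007: break
f,T=wrist("w7.png"); save(grab_frame("scene"),"s7.png"); print(telemetry.get_obs()["time"])
w=cv2.resize(cv2.imread("pics/w7.png"),(400,300)); s=cv2.resize(cv2.imread("pics/s7.png")[150:360,140:420],(400,300)); cv2.imwrite("pics/j7.png",np.hstack([w,s]))
E
```

```text
[-0.598  0.439 -0.358]
0.00911757989951043 24.997510313987732 [ 4.142  1.133 -0.333] [0.46  0.127 0.085] 25.05
5 [ 5.9    1.323 -3.42 ] 0.008976029370702408 [0.461 0.127 0.106]
10 [ 6.604  0.841 -4.324] 0.008916912964627436 [0.464 0.128 0.126]
15 [ 7.364  0.68  -4.88 ] 0.009037702544062583 [0.468 0.129 0.147]
20 [ 8.568 -0.19  -5.606] 0.00919274304259743 [0.474 0.13  0.166]
25 [ 9.368  0.254 -7.253] 0.009387890849468512 [0.482 0.131 0.185]
30 [ 8.835 -0.012 -7.074] 0.009630683166948251 [0.491 0.133 0.203]
35 [ 6.407 -0.896 -7.524] 0.00937198911569805 [0.501 0.135 0.221]
40 [ 4.607 -3.584 -7.055] 0.009292280830226944 [0.513 0.137 0.237]
45 [-0.344 -4.484 -3.941] 0.009439903289231158 [0.526 0.14  0.254]
50 [-2.04  -5.951  0.307] 0.009621272480300026 [0.541 0.142 0.268]
55 [-4.261 -6.398  4.244] 0.00929775838024629 [0.557 0.145 0.281]
60 [-5.966 -6.283  5.769] 0.009465346000376275 [0.575 0.149 0.293]
29.45
```

View pics/j7.png

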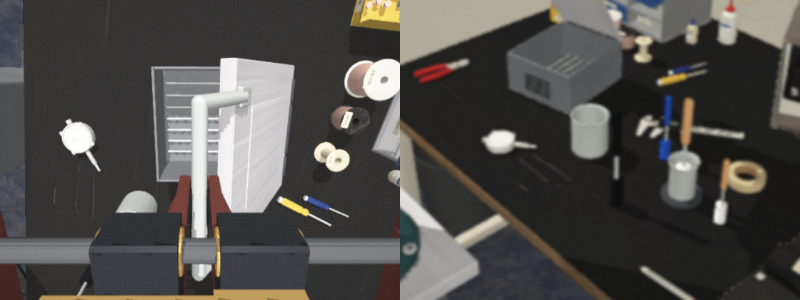

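The wrist half shows the bar held between the pads, from (200,100) to (200,277), with the lid up. The scene half shows the cup, brush and bystanders undisturbed. One last check: the lid angle, from the bar's apparent length, and whether everything is still.

```bash
python3 - <<'E'
from h import *
f,T=wrist(); o=telemetry.get_obs()
for d in(52,55,60,65,68):
    a=np.radians(d);y=.19;u=np.array([np.cos(y),np.sin(y),0]);v=np.array([-np.sin(y),np.cos(y),0])
    h=np.array([.459,.127,.104])+.24*u
    ctr=h-.24*np.cos(a)*u+[0,0,.24*np.sin(a)]
    fe=h-.194*np.cos(a)*u+[0,0,.194*np.sin(a)]
    print(d,[proj(f,p,T).round() for p in(ctr+.06*v,ctr-.06*v,fe+.08*v,h+.085*v)])
    z=.104+.24*np.sin(a); print("  length",np.linalg.norm(at_z(f,(280,140),z,T)-at_z(f,(281,386),z,T)))
save(dict(img=f["img"][40:410,150:450]),"c8.png"); print(o["dq"],o["force"],o["ee_pos"],o["time"])
cv2.imwrite("pics/c8.png",cv2.resize(cv2.imread("pics/c8.png"),None,fx=1.5,fy=1.5))
E
```

```text
52 [array([224., 146.]), array([234., 364.]), array([285., 100.]), array([409.,  96.])]
  length 0.13762662057360323
55 [array([244., 148.]), array([251., 374.]), array([301., 100.]), array([409.,  96.])]
  length 0.1312340319142519
60 [array([285., 151.]), array([284., 391.]), array([331., 100.]), array([409.,  96.])]
  length 0.12161201240987424
65 [array([335., 155.]), array([323., 407.]), array([365., 100.]), array([409.,  96.])]
  length 0.11334296829808531
68 [array([369., 157.]), array([350., 416.]), array([387., 100.]), array([409.,  96.])]
  length 0.10905759317004055
[ 0.001 -0.002  0.002 -0.001 -0.001 -0.   ] [-4.479 -5.955  5.515] [0.574 0.149 0.293] 29.5
```

View pics/c8.png

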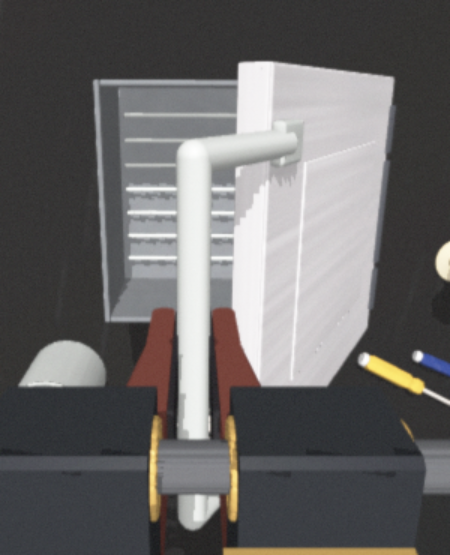

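Bar length, bar column (279, against 285 predicted at 60°) and the lid edge at 309–333 all put the lid at about 59–60°. It is still, so I'm handing in.

```bash
python3 -c "
from h import *
ctrl.wait(0.3); o=telemetry.get_obs(); print(o['finger_gap'],o['force'],o['time']); print(finish_job())"
```

```text
0.009034598416230692 [-5.171 -5.07   4.736] 29.8
the job is handed in; nothing more can be done
None
```

I scrubbed the cup with two pushes to the bottom, stood the brush back in its holder and let go of it, and the arm is now holding the lid still at about 59–60°. The cup, caliper, dial gauge and nippers look undisturbed, and I handed the job in at 29.8 s on the robot's clock; the hand-in returned no verdict.

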